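# Crown the Easter cake and hold the sprung carriage at its mark

## Task

Balance the round biscuit from the board in the middle of the domed top of the cake that sits on the sprung carriage. Then draw the carriage out by its upright black grip until its pointer lines up with the mark on the rail, where the little camera sees the cake, with the biscuit still balanced on the cake, and finish while holding it there: do not let go, because the spring pulls it back. Leave the other biscuits and the things standing around where they are.

Things in the scene. Friction and masses are not known exactly. Their poses are not given: they have to be found in the camera images.
- station: fixed aluminium base, 345 mm long (own x -215 to 130 mm), 130 mm wide. Origin on the table under the centre of the seat when the carriage is home. Own -x is the pull direction, within 20 degrees of straight towards the robot; own y is to the robot's left. Grey spring box at the far end, 62 mm tall; camera on a post, 89 mm tall, at own x -58, y 98 mm
- carriage (a joint): travel of the carriage in m: 0 home, grows as it is pulled out along the station's own -x, stop at 0.09. A spring always pulls it home: about 4 N at home, rising by 0.8 N per cm. The mark needs between 0.045 and 0.070
- handle_top (a point): centre of the top of the carriage's upright black grip: a block 16 mm thick along the pull direction, 40 mm wide across it, its top 110 mm above the table, free from 26 mm above the table up to the top. It rides with the carriage; the cake's centre is 115 mm behind it (station +x), gap between grip and cake 57 mm. Axes as the station's
- pointer (a point): tip of the carriage's pointer, a dark strip across the left edge of the carriage (station +y side), 48 mm long, 4 mm thick, 35 mm above the table, 40 mm behind the grip's centre. Rides with the carriage; axes as the station's
- mark_line (a point): centre line of the mark, a dark upright blade 4 mm thick, 34 mm wide (across the rail) and 46 mm tall, clipped to the outside of the left rail; fixed, its place along the rail differs each time. The point is 35 mm above the table and axes are as the station's; pointer and mark line up when the pointer's x in this frame is 0
- seat (a point): middle of the seat on the carriage plate, 26 mm above the table, between four low lips 3 mm or so from the cake's foot. Rides with the carriage; the cake's origin lies here
- cake: the cake on the carriage, about 0.4 kg, loose: rigid upright sleeve 100 mm across and 70 mm tall under a smooth hard white dome whose crown is 105 mm above the origin (131 mm above the table). The dome is part of a ball of 50 mm radius. Origin at the centre of its underside
- round_biscuit: the round flat biscuit, 44 mm across, 12 mm thick, about 30 g, rigid, lying on the wooden board (board top 18 mm above the table) in a row of three 85 mm apart, in any of the three places. Origin at the centre of its underside, z up
- square_biscuit: bystander: square shortbread, 42 x 42 x 12 mm, on the board; origin at the centre of its underside
- finger_biscuit: bystander: long shortbread, 24 x 70 x 12 mm, on the board; origin at the centre of its underside
- jar: bystander: closed glass jar, 64 mm across, 100 mm tall, standing on the table beyond the board; origin at the centre of its underside
- spare_cake: bystander: second iced cake, same shape as cake, standing on the table at the left; origin at the centre of its underside
- tin: bystander: open steel cup, 90 mm across, 75 mm tall, at the left front; origin at the centre of its underside
- spatula: bystander: kitchen spatula lying on the table at the right front, about 0.25 m long; origin on its underside
Not all that is in view belongs to the job. What is shaped like the round_biscuit but grey or pink is not meant. Leave any yellow look-alike of the cake alone.

How it is judged:
On the way:
1. the round biscuit lies still on the crown of the cake, let go, with the carriage still home (horizontal distance between round_biscuit and cake below 0.02 m and z of round_biscuit in the frame of cake between 0.096 and 0.112 m and angle between round_biscuit's own z axis and vertical below 0.35 rad and linear speed of round_biscuit below 0.03 m/s and contact force between each of the arm, the fingers and round_biscuit below 0.02 N and distance between cake and seat below 0.01 m and angle between cake's own z axis and vertical below 0.1 rad and contact force between the fingers and cake below 0.02 N and value of joint carriage below 0.01 m), for 0.3 s.
At the end, for the whole second after the job is handed in: Fingers hold the carriage still (over 3 N) with its pointer within 6 mm of the mark; the round biscuit rests untouched on the dome, within 20 mm of the cake's centre, tilted under 0.35 rad; the cake is upright (0.1 rad), untouched, within 10 mm of its seat's middle (x of pointer in the frame of mark_line between -0.006 and 0.006 m and contact force between the fingers and station above 3 N and velocity of joint carriage between -0.01 and 0.01 m/s and horizontal distance between round_biscuit and cake below 0.02 m and z of round_biscuit in the frame of cake between 0.096 and 0.112 m and angle between round_biscuit's own z axis and vertical below 0.35 rad and linear speed of round_biscuit below 0.03 m/s and contact force between each of the arm, the fingers and round_biscuit below 0.02 N and distance between cake and seat below 0.01 m and angle between cake's own z axis and vertical below 0.1 rad and contact force between the fingers and cake below 0.02 N); the arm keeps its last pose, push and grip.
It fails at once if a bystander was moved by more than 30 mm (distance of any of square_biscuit, finger_biscuit, jar, spare_cake, tin, spatula from where it was at the start of the episode above 0.03 m).
It fails at once if the cake was tipped (angle between cake's own z axis and vertical above 0.35 rad).
It also fails if it takes over 54 s, if anything falls off the work surface, if the arm or the gripper's body presses on something with over 40 N, if the wrist force passes 120 N, or if a joint passes its speed limit or range.

## Robot

A 6-joint arm with a two-finger parallel gripper is mounted at the origin on the work surface. World frame = base frame: x ahead of the robot, y to its left, z up, the work surface at z = 0. Lengths are in m, angles in rad, forces in N, time in s.
With the tool pointing down it reaches from about 0.3 to 0.85 m from the base axis. Payload 5.4 kg.
Tool frame: the origin (TCP) lies at the very end of the fingers, on their centre line; the grasp point (between the pads) lies robot.grip_point_offset behind it (robot.grip_point_offset is the distance from the TCP to the grasp point, in m); z points along the fingers, y is the line along which they close (so a half turn about z gives the same grasp; the last joint's range is limited). The gripper opens to 85 mm and grips with 20 to 120 N. Pads are 22 mm wide; open, the fingers measure 114 mm over their backs; the gripper's body (76 mm by 85 mm) begins 54 mm behind the grasp point. The pads swing forward as they close: fully open they stand 13 mm farther back than shut.
Start: joints at [-1.428, 0.158, 1.597, -0, 1.386, -0.21], TCP at [0.199, -0.54, 0.231] pointing down, gripper open.
Joint ranges: [-2.91, 2.91], [-0.94, 2.29], [0.18, 2.7], [-1.29, 4.43], [0.17, 2.64], [-3, 3]. Speed limits (rad/s): [2.57, 2.57, 3.14, 3.14, 3.14, 3.14].

## Interface

Orientations are given as [roll, pitch, yaw] about the fixed x, y, z axes, in that order (R = Rz(yaw) Ry(pitch) Rx(roll)).
In Python, from bench import read_state, imaging, robot gives the robot as it stands.
- The arm moves only by the tool apply_moves, never from a script. Its argument "commands" is a list of rows, each a list of 5 numbers: the closure, from 0 (fully open) to 1 (shut), then the shift along the tool's x, y, z in mm, then the turn about the tool's z in degrees. In form: [[grip, dx, dy, dz, spin], ...]. A call has 1 to 20 rows; each row shifts and turns the commanded pose from where the row before left it, along the tool's axes as they then stand; what a row does not reach is not made up. A row lasts 1/12 s, in which the tool goes at most 41.7 mm and 7.16 degrees, less where a joint would pass 70% of its speed; a pose out of reach is approached as far as the arm can. A call is refused whole if a number of a shift passes 41.7 or a number of a turn 7.16, either way. A call with a gripper value outside its range is refused whole. The fingers move at their own pace and stop on an object; "force" is the grip in N (left out, the last holds). Time passes only in rows, so rows that do not move let the fingers close. It gives the time, the measured TCP pose, the force, the opening and the grip force at its end, in the units of the state.
- read_state(): the state, without advancing time (a new reading comes with each control period).
- imaging.grab_frame(name): name is "scene" or "top" or "wrist"; returns the picture (420x560x3 uint8, blue, green, red); there is no depth.
- imaging.camera_info(name): a dict with "fx", "fy", "cx", "cy" (pixels), "xyz" and "orientation" of the camera in the world. Camera axes: x right, y down, z forward; pixel columns grow to the right and rows downward; lengths in m; the calibration is good to about 2 mm. The wrist camera is an equidistant fisheye: a pixel r from the principal point sees the ray r / f radians off the axis. A picture is of the moment at which its call begins: read the wrist's pose just before it. camera_info takes no time and is no camera call; for the wrist camera it gives the pose at the moment of the call.
- robot.job_done(): hands the job in; it is judged then, once.
The state is a dict: "time": time; "q": joint angles; "dq": joint speeds; "joint_efforts": joint torques, N m; "ee_pos": TCP position; "tool_rot": TCP orientation; "ft_force": force on the tool from outside, world axes, zero at the start; "torque": the same for the moment, N m; "grip_width": finger opening in m; "finger_force": force on a finger pad.
Only numpy, scipy, OpenCV 4.12 (cv2) and the standard library are available. Lean on these libraries where they do the work, as an engineer would, in place of code of your own. Each camera call takes 0.05 s, during which the arm holds its last target. There are 200 camera calls.

## Working session

There is one attempt and no reset: what is moved stays moved. The work goes in short steps, Python scripts to look and compute and a tool call to move; the robot and the scene stay as the last step left them, time stands still between calls to the robot, and variables do not carry over. Pictures are saved under pics/ and viewed, at most 11 in all, crops included, and the job is handed in when it is done.

Besides the shell and the picture viewer there is one more tool, called after "Request:" by a JSON object that holds its "op" and its "data", one argument or row to a line. apply_moves: Moves the arm, as the interface text tells. Its arguments: {"type":"object","properties":{"commands":{"type":"array"},"force":{"type":"number"}},"required":["commands"]}

```bash
mkdir -p pics; python3 - <<'E'
from bench import read_state, imaging, robot
import cv2,numpy as np
a=imaging.grab_frame("scene");b=imaging.grab_frame("top")
cv2.imwrite("pics/s0.png",a);cv2.imwrite("pics/t0.png",b)
for n in("scene","top","wrist"):print(n,imaging.camera_info(n))
s=read_state();print(s,robot.grip_point_offset)
E
```

```text
scene {'fx': 539.3502027192753, 'fy': 539.3502027192753, 'cx': 279.7351715622077, 'cy': 210.4067023940836, 'xyz': array([1.97060604, 0.21510027, 1.01288297]), 'orientation': array([-2.14278605, -0.01210443,  1.71773897])}
top {'fx': 507.3984538606632, 'fy': 507.3984538606632, 'cx': 278.58965002448525, 'cy': 205.19457911476962, 'xyz': array([0.30000901, 0.01451868, 1.37877379]), 'orientation': array([-2.95282523, -0.01727502, -1.56203361])}
wrist {'fx': 325.19226210127806, 'fy': 325.19226210127806, 'cx': 279.91255014100926, 'cy': 208.796616476209, 'xyz': array([ 0.26120954, -0.51656057,  0.37285123]), 'orientation': array([ 2.87624932e+00,  9.12473354e-04, -1.21941131e+00])}
{'time': 0.1, 'q': array([-1.42810432e+00,  1.59028027e-01,  1.59814137e+00,  1.78544630e-05,
        1.38623302e+00, -2.10119751e-01]), 'dq': array([-8.05037610e-05, -9.61721066e-04, -3.92643052e-03,  1.60545100e-04,
       -6.04502798e-04,  1.74025089e-03]), 'joint_efforts': array([-2.31220092e-04, -3.96991718e+01, -3.32337284e+01, -2.29830557e-04,
        4.16223222e-03, -2.33377264e-06]), 'ee_pos': array([ 0.19857645, -0.53901863,  0.23037422]), 'tool_rot': array([-3.13982635e+00, -3.94634282e-04,  3.52808121e-01]), 'ft_force': array([-0.16824277, -0.24479507,  0.75298689]), 'torque': array([ 0.00519528, -0.02308727,  0.02452249]), 'finger_force': 0.0, 'grip_width': 0.08527963720938757} 0.0187
```

View pics/s0.png

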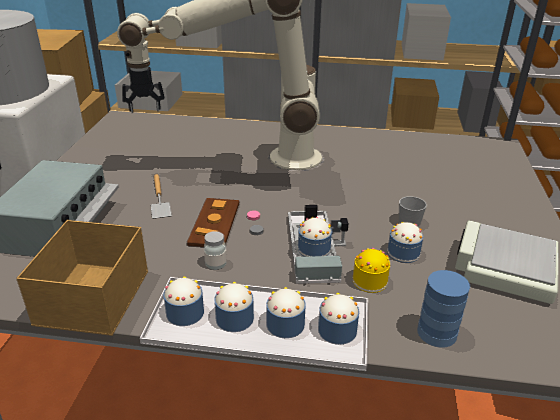

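View pics/t0.png

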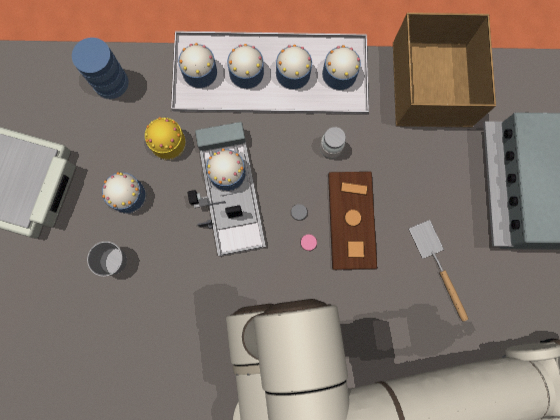

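The top view shows the board with finger (354,188), round (353,218) and square (356,249). The grey (299,212) and pink (309,242) discs are look-alikes. The round tan disc in the middle of the board fits the description. The cake on the station is at (226,168), the black grip at (233,212) and the camera at (194,198). I'll confirm with one enlarged crop and measure.

```bash
cat > h.py <<'E'
from bench import read_state, imaging, robot
import cv2,numpy as np
from scipy.spatial.transform import Rotation as R
def ray(ci,u,v,fish=False):
    x=(u-ci["cx"])/ci["fx"];y=(v-ci["cy"])/ci["fy"]
    if fish:
        r=np.hypot(x,y)+1e-12;d=np.array([np.sin(r)*x/r,np.sin(r)*y/r,np.cos(r)])
    else:d=np.array([x,y,1.])
    return np.array(ci["xyz"]),R.from_euler("xyz",ci["orientation"]).as_matrix()@d
def cast(ci,u,v,z,fish=False):
    o,d=ray(ci,u,v,fish);return o+d*(z-o[2])/d[2]
def proj(ci,p,fish=False):
    c=R.from_euler("xyz",ci["orientation"]).as_matrix().T@(np.array(p)-ci["xyz"])
    if fish:
        t=np.arctan2(np.hypot(*c[:2]),c[2]);k=t/np.hypot(*c[:2])
        return ci["cx"]+ci["fx"]*k*c[0],ci["cy"]+ci["fy"]*k*c[1]
    return ci["cx"]+ci["fx"]*c[0]/c[2],ci["cy"]+ci["fy"]*c[1]/c[2]
def blobs(m,amin=20):
    n,l,st,ce=cv2.connectedComponentsWithStats(m.astype(np.uint8))
    return [(ce[i],st[i]) for i in range(1,n) if st[i][4]>=amin]
E
python3 - <<'E'
from h import *
b=cv2.imread("pics/t0.png");ci=imaging.camera_info("top")
h=cv2.cvtColor(b,cv2.COLOR_BGR2HSV)
roi=np.zeros(b.shape[:2],bool);roi[175:265,330:376]=1
for c,s in blobs((h[...,2]>150)&roi,50):print("bisc",c,s,cast(ci,*c,.03))
roi[:]=0;roi[190:240,180:250]=1
for c,s in blobs((h[...,2]<45)&roi,10):print("dark",c,s,cast(ci,*c,.11),cast(ci,*c,.035))
roi[:]=0;roi[120:260,190:270]=1
for c,s in blobs((b.min(2)>150)&roi,100):print("white",c,s,cast(ci,*c,.12))
c1=cv2.resize(b[115:265,180:380],(800,600),interpolation=cv2.INTER_CUBIC);cv2.imwrite("pics/c1.png",c1)
E
```

```text
bisc [353.805 188.06 ] [342 183  25  11 200] [ 0.60803932 -0.21156979  0.03      ]
bisc [352.67346939 217.26020408] [345 210  16  16 196] [ 0.52714682 -0.20695867  0.03      ]
bisc [355.59911894 248.97356828] [348 242  16  15 227] [ 0.44140372 -0.21318496  0.03      ]
dark [192.55045872 197.25688073] [188 191  11  14 109] [0.56054947 0.21399173 0.11      ] [0.57595059 0.22578302 0.035     ]
dark [233.95       211.57142857] [226 206  16  12 140] [0.52478676 0.10780073 0.11      ] [0.53807387 0.11331483 0.035     ]
dark [203.23529412 225.        ] [199 224   9   3  17] [0.48949957 0.1842445  0.11      ] [0.50070077 0.19427736 0.035     ]
white [243.40384615 152.56730769] [238 145  12  20 104] [0.6775164  0.08666171 0.12      ]
white [223.47832817 165.02167183] [208 150  32  30 646] [0.64369772 0.13688862 0.12      ]
white [237.64878731 221.88059701] [ 211  184   54   70 2144] [0.49688377 0.09714433 0.12      ]
white [214.55737705 230.40983607] [210 206  10  50 122] [0.47468156 0.15420899 0.12      ]
```

View pics/c1.png

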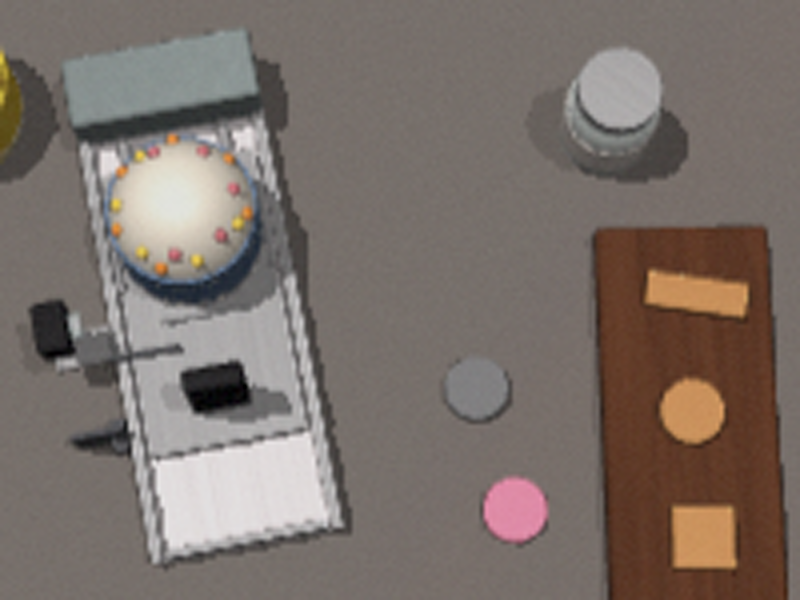

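Confirmed: crop (692,410) is the round biscuit, between finger (697,293) and square (703,537). On the station, the pointer strip is at crop (110-183, 356-347) and the mark blade at (100,437). Biscuit is at about (0.527,-0.207), and its 83 mm spacing to its neighbours matches the given 85 mm. Moving above it now.

Request:
{"op": "apply_moves", "data": {
  "commands": [
    [0.2,26.4,-12.4,5,0],
    [0.2,26.4,-12.4,5,0],
    [0.2,26.4,-12.4,5,0],
    [0.2,26.4,-12.4,5,0],
    [0.2,26.4,-12.4,5,0],
    [0.2,26.4,-12.4,5,0],
    [0.2,26.4,-12.4,5,0],
    [0.2,26.4,-12.4,5,0],
    [0.2,26.4,-12.4,5,0],
    [0.2,26.4,-12.4,5,0],
    [0.2,26.4,-12.4,5,0],
    [0.2,26.4,-12.4,5,0],
    [0.2,26.4,-12.4,5,0],
    [0.2,26.4,-12.4,5,0],
    [0.2,26.4,-12.4,5,0],
    [0.2,26.4,-12.4,5,0],
    [0.2,0,0,0,0],
    [0.2,0,0,0,0],
    [0.2,0,0,0,0]
  ],
  "force": 20
}}

```text
time: 1.68
ee_pos: [0.526, -0.2076, 0.151]
tool_rot: [-3.141, 0.001, 0.353]
ft_force: [0.1, -0.2, 0.4]
grip_width: 0.0683
finger_force: 0.0
```

```bash
python3 - <<'E'
from h import *
s=read_state();ci=imaging.camera_info("wrist");w=imaging.grab_frame("wrist");cv2.imwrite("pics/w1.png",w)
print(s["ee_pos"],s["tool_rot"],s["ft_force"],s["grip_width"],ci)
h=cv2.cvtColor(w,cv2.COLOR_BGR2HSV)
print(proj(ci,[.527,-.207,.03],True))
m=(h[...,0]>5)&(h[...,0]<22)&(h[...,1]>90)&(h[...,2]>150)
for c,st in blobs(m,300):print(c,st,cast(ci,*c,.03,True))
E
```

```text
[ 0.52604729 -0.20758464  0.15099974] [-3.14124204e+00  7.94062100e-04  3.53086061e-01] [ 0.13323008 -0.16740467  0.36114346] 0.06829244086168373 {'fx': 325.19226210127806, 'fy': 325.19226210127806, 'cx': 279.91255014100926, 'cy': 208.796616476209, 'xyz': array([ 0.58876045, -0.18486506,  0.29336795]), 'orientation': array([ 2.87507822e+00, -4.44683034e-04, -1.21911766e+00])}
(np.float64(279.1794592694817), np.float64(201.51838995854453))
[320.6369969  109.92608359] [ 277   78   88   65 2584] [ 0.60972423 -0.21209261  0.03      ]
[280.84918033 199.15737705] [ 255  174   53   50 2135] [ 0.52938249 -0.20760859  0.03      ]
[254.7521692  285.76247289] [ 227  261   57   49 1844] [ 0.44460089 -0.21328765  0.03      ]
```

View pics/w1.png

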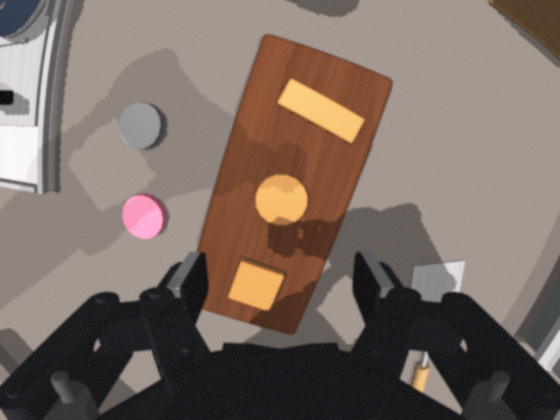

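The wrist view shows the round biscuit at (281,199), between the fingers. It fits the top-view estimate to 2 mm. Correct, descend and grip.

Request:
{"op": "apply_moves", "data": {
  "commands": [
    [0.2,2,0.5,20,0],
    [0.2,0,0,25,0],
    [0.2,0,0,25,0],
    [0.2,0,0,25,0],
    [0.2,0,0,20,0],
    [0.2,0,0,10,0],
    [0.2,0,0,6.5,0],
    [0.2,0,0,0,0],
    [0.7,0,0,0,0],
    [0.7,0,0,0,0],
    [0.7,0,0,0,0],
    [0.7,0,0,0,0],
    [0.7,0,0,0,0],
    [0.7,0,0,0,0],
    [0.7,0,0,0,0],
    [0.7,0,0,0,0]
  ],
  "force": 20
}}

```text
time: 3.07
ee_pos: [0.5297, -0.2082, 0.0216]
tool_rot: [3.139, -0.002, 0.353]
ft_force: [-0.9, -0.9, 5.7]
grip_width: 0.043
finger_force: 20.5
```

Request:
{"op": "apply_moves", "data": {
  "commands": [
    [0.7,0,0,-8,0],
    [0.7,0,0,-20,0],
    [0.7,0,0,-30,0],
    [0.7,0,0,-30,0],
    [0.7,0,0,-30,0],
    [0.7,0,0,-30,0],
    [0.7,12.4,-25,-10,0],
    [0.7,12.4,-25,-10,0],
    [0.7,12.4,-25,-10,0],
    [0.7,12.4,-25,-10,0],
    [0.7,12.4,-25,-10,0],
    [0.7,12.4,-25,-10,0],
    [0.7,12.4,-25,-10,0],
    [0.7,12.4,-25,-10,0],
    [0.7,12.4,-25,-10,0],
    [0.7,12.4,-25,-10,0],
    [0.7,0,0,0,0],
    [0.7,0,0,0,0],
    [0.7,0,0,0,0],
    [0.7,0,0,0,0]
  ]
}}

```text
time: 4.73
ee_pos: [0.5581, 0.0694, 0.2672]
tool_rot: [-3.141, 0.001, 0.352]
ft_force: [0.2, 0.2, 0.3]
grip_width: 0.0427
finger_force: 20.5
```

```bash
python3 - <<'E'
from h import *
s=read_state();ci=imaging.camera_info("wrist");w=imaging.grab_frame("wrist");cv2.imwrite("pics/w2.png",w)
import pickle;pickle.dump(ci,open("w2.pkl","wb"))
print(s["ee_pos"],s["tool_rot"],s["grip_width"])
for p in([.64,.135,.131],[.525,.108,.11],[.538,.125,.035],[.5,.19,.046]):print(p,proj(ci,p,True))
E
```

```text
[0.55807599 0.06936383 0.26723269] [-3.14134331e+00  1.19719743e-03  3.51756888e-01] 0.0426800913418844
[0.64, 0.135, 0.131] (np.float64(239.7812185500074), np.float64(84.6182634357766))
[0.525, 0.108, 0.11] (np.float64(230.09684426118758), np.float64(211.47135292020002))
[0.538, 0.125, 0.035] (np.float64(229.30115824613753), np.float64(179.4144321022066))
[0.5, 0.19, 0.046] (np.float64(167.72324310726395), np.float64(193.03490137095636))
```

View pics/w2.png

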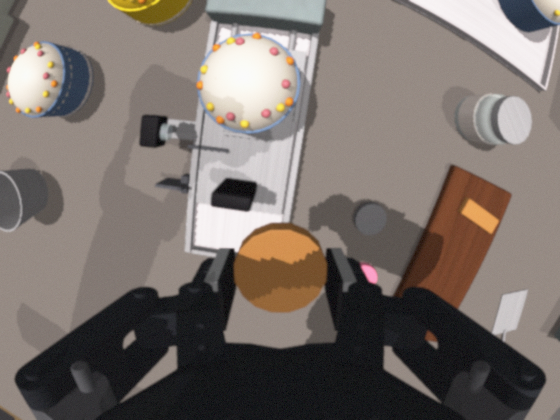

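The wrist view shows the cake rim centred near (248,84), the pointer strip at (192-228, 147-151), the mark blade at (157-190, 183), the grip at (234,194) and the held biscuit at (281,268). Measuring the cake centre now.

```bash
python3 - <<'E'
from h import *
import pickle
from scipy.optimize import least_squares
ci=pickle.load(open("w2.pkl","rb"));w=cv2.imread("pics/w2.png").astype(int)
blue=(w[...,0]-w[...,2]>25)
roi=np.zeros(blue.shape,bool);roi[20:145,185:312]=1
m=blue&roi
ys,xs=np.nonzero(m)
P=np.array([cast(ci,x,y,.096,True)[:2] for x,y in zip(xs,ys)])
# outermost->rim: inner edge per angle, where the dome meets the rim
c=np.array([.64,.135])
f=least_squares(lambda p:np.hypot(*(P-p[:2]).T)-p[2],[*c,.05],loss="soft_l1",f_scale=.001)
print(len(P),"rim fit",f.x,np.std(f.fun))
h=cv2.cvtColor(w.astype(np.uint8),cv2.COLOR_BGR2HSV)
sp=(h[...,1]>120)&(h[...,2]>150)&roi&~blue
Q=np.array([cast(ci,*c_,.107,True)[:2] for c_,s in blobs(sp,8)])
f2=least_squares(lambda p:np.hypot(*(Q-p[:2]).T)-p[2],[*c,.045]);print(len(Q),"sprinkles",f2.x,np.std(f2.fun))
# top camera
ct=imaging.camera_info("top");b=cv2.imread("pics/t0.png").astype(int);hb=cv2.cvtColor(b.astype(np.uint8),cv2.COLOR_BGR2HSV)
roi[:]=0;roi[145:190,203:249]=1
ys,xs=np.nonzero((hb[...,1]>110)&(hb[...,2]>140)&(b[...,2]-b[...,0]>50)&roi)
Q=np.array([cast(ct,x,y,.107)[:2] for x,y in zip(xs,ys)])
f3=least_squares(lambda p:np.hypot(*(Q-p[:2]).T)-p[2],[*c,.045],loss="soft_l1",f_scale=.002);print(len(Q),"top",f3.x,np.std(f3.fun))
# pointer/mark ends, grip
for n,u,v,z in(("ptrR",228,151,.037),("ptrL",193,147,.037),("mkL",157,182,.046),("mkR",190,184,.046)):print(n,cast(ci,u,v,z,True))
# biscuit in hand relative to the TCP
s=read_state()
hm=(h[...,0]<22)&(h[...,1]>120)&(h[...,2]>60);hm[:215]=0;hm[:,:225]=0;hm[:,340:]=0
for c_,st in blobs(hm,1500):print("held",c_,st,cast(ci,st[0]+st[2]/2,st[1]+st[3]/2,s["ee_pos"][2]+.008,True)-s["ee_pos"])
E
```

```text
536 rim fit [0.6471619  0.13444461 0.04851017] 0.0007059412818738991
10 sprinkles [0.64807234 0.13491513 0.04282631] 0.0011258751730857967
63 top [0.64706775 0.13581702 0.04236468] 0.0023357210987302464
ptrR [0.56964696 0.1368674  0.037     ]
ptrL [0.56075606 0.17803523 0.037     ]
mkL [0.50841455 0.20672859 0.046     ]
mkR [0.51975827 0.16657106 0.046     ]
held [280.00108949 267.77634241] [ 233  224   95   88 6425] [0.00207219 0.00023861 0.008     ]
```

Request:
{"op": "apply_moves", "data": {
  "commands": [
    [0.7,13.2,-3.9,10,0],
    [0.7,13.2,-3.9,13,0],
    [0.7,13.2,-3.9,13,0],
    [0.7,13.2,-3.9,13,0],
    [0.7,13.2,-3.9,13,0],
    [0.7,13.2,-3.9,13,0],
    [0.7,13.2,-3.9,13,0],
    [0.7,12.9,-3.7,13,0],
    [0.7,0,0,14,0],
    [0.7,0,0,0,0],
    [0.7,0,0,0,0],
    [0.7,0,0,0,0],
    [0.7,0,0,0,0]
  ]
}}

```text
time: 5.87
ee_pos: [0.647, 0.1351, 0.1542]
tool_rot: [3.141, -0.002, 0.352]
ft_force: [-0.2, 0.7, -0.0]
grip_width: 0.0425
finger_force: 20.5
```

Request:
{"op": "apply_moves", "data": {
  "commands": [
    [0.7,-0.6,0,8,0],
    [0.7,0,0,5,0],
    [0.7,0,0,1,0],
    [0.7,0,0,0,0],
    [0.7,0,0,0,0],
    [0.7,0,0,0,0]
  ]
}}

```text
time: 6.37
ee_pos: [0.6462, 0.1355, 0.139]
tool_rot: [3.141, -0.0, 0.353]
ft_force: [-0.7, -0.3, -1.2]
grip_width: 0.0425
finger_force: 20.5
```

```bash
python3 - <<'E'
from h import *
s=read_state();ci=imaging.camera_info("wrist");w=imaging.grab_frame("wrist");cv2.imwrite("pics/w3.png",w)
print(s["ee_pos"],s["ft_force"])
E
```

```text
[0.64619261 0.13550654 0.13900678] [-0.74754063 -0.28749203 -1.2206377 ]
```

View pics/w3.png

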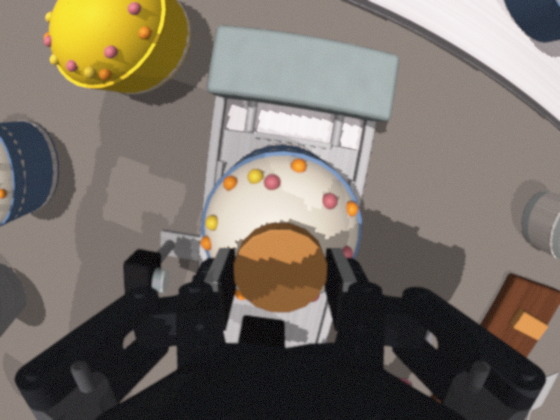

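The wrist view shows the biscuit at (281,268) over the middle of the dome, whose rim spans about (202-360). Lowering gently until it touches.

Request:
{"op": "apply_moves", "data": {
  "commands": [
    [0.7,0,0,1.5,0],
    [0.7,0,0,1,0],
    [0.7,0,0,0,0],
    [0.7,0,0,0,0],
    [0.7,0,0,0,0]
  ]
}}

```text
time: 6.83
ee_pos: [0.646, 0.1355, 0.1363]
tool_rot: [-3.142, 0.0, 0.353]
ft_force: [-0.8, 0.4, -0.9]
grip_width: 0.0426
finger_force: 20.5
```

Request:
{"op": "apply_moves", "data": {
  "commands": [
    [0.7,0,0,0.8,0],
    [0.7,0,0,0,0],
    [0.7,0,0,0,0]
  ]
}}

```text
time: 7.08
ee_pos: [0.646, 0.1355, 0.1354]
tool_rot: [-3.142, 0.0, 0.353]
ft_force: [-0.3, 0.2, 0.1]
grip_width: 0.0427
finger_force: 20.5
```

Request:
{"op": "apply_moves", "data": {
  "commands": [
    [0.7,0,0,0.8,0],
    [0.7,0,0,0,0],
    [0.7,0,0,0,0]
  ]
}}

```text
time: 7.33
ee_pos: [0.6461, 0.1355, 0.1347]
tool_rot: [3.142, -0.0, 0.353]
ft_force: [-0.0, 0.1, -0.5]
grip_width: 0.0425
finger_force: 20.5
```

Request:
{"op": "apply_moves", "data": {
  "commands": [
    [0.7,0,0,0.8,0],
    [0.7,0,0,0,0],
    [0.7,0,0,0,0]
  ]
}}

```text
time: 7.58
ee_pos: [0.6462, 0.1355, 0.1345]
tool_rot: [3.141, -0.0, 0.353]
ft_force: [-1.7, 0.1, 4.5]
grip_width: 0.0427
finger_force: 20.9
```

Request:
{"op": "apply_moves", "data": {
  "commands": [
    [0.7,0,0,0.8,0],
    [0.7,0,0,0,0],
    [0.7,0,0,0,0]
  ]
}}

```text
time: 7.83
ee_pos: [0.6463, 0.1355, 0.1344]
tool_rot: [3.141, -0.001, 0.353]
ft_force: [-2.7, -1.0, 7.1]
grip_width: 0.0424
finger_force: 21.2
```

Request:
{"op": "apply_moves", "data": {
  "commands": [
    [0.7,0,0,-1,0],
    [0.7,0,0,0,0],
    [0.47,0,0,0,0],
    [0.44,0,0,0,0],
    [0.41,0,0,0,0],
    [0.38,0,0,0,0],
    [0.35,0,0,0,0],
    [0.3,0,0,0,0],
    [0.2,0,0,0,0],
    [0.1,0,0,0,0],
    [0.1,0,0,0,0],
    [0.1,0,0,-5,0],
    [0.1,0,0,-10,0],
    [0.1,0,0,-20,0],
    [0.1,0,0,-25,0],
    [0.1,0,0,-25,0],
    [0.1,0,0,-25,0],
    [0.1,0,0,0,0],
    [0.1,0,0,0,0]
  ]
}}

```text
time: 9.42
ee_pos: [0.6475, 0.1356, 0.2476]
tool_rot: [3.14, -0.005, 0.353]
ft_force: [1.1, -0.2, 0.5]
grip_width: 0.0764
finger_force: 0.0
```

```bash
python3 - <<'E'
from h import *
s=read_state();ci=imaging.camera_info("wrist");w=imaging.grab_frame("wrist");cv2.imwrite("pics/w4.png",w)
print(s["ee_pos"],s["tool_rot"],s["grip_width"])
h=cv2.cvtColor(w,cv2.COLOR_BGR2HSV)
m=(h[...,0]<22)&(h[...,1]>100)&(h[...,2]>60)
for c_,st in blobs(m,800):print(c_,st,cast(ci,st[0]+st[2]/2,st[1]+st[3]/2,.143,True))
E
```

```text
[0.64746286 0.13556069 0.24755765] [ 3.13970063 -0.0054676   0.35286258] 0.07639149326071956
[279.07730116 209.90437891] [ 253  184   53   53 2238] [0.64621618 0.13480477 0.143     ]
[480.41489362 277.07624113] [ 440  245   78   65 2820] [ 0.64926089 -0.0735413   0.143     ]
[430.10676157 373.43950178] [ 410  353   41   38 1124] [ 0.52829299 -0.08795466  0.143     ]
```

View pics/w4.png

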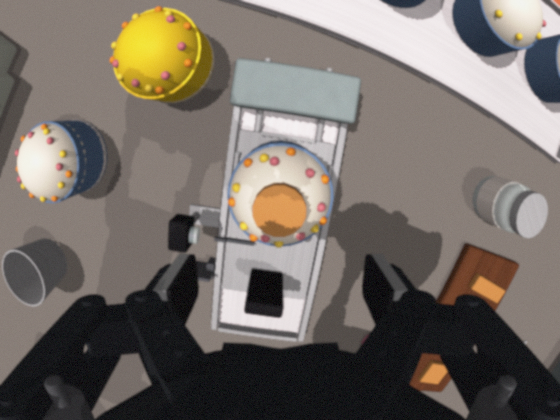

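The biscuit is balanced at (280,210), 1 mm from the cake centre, and the grip is at (265,292). Now go above the grip and turn so that the fingers close along the pull.

Request:
{"op": "apply_moves", "data": {
  "commands": [
    [0.3,-18.9,-3.2,0,0],
    [0.3,-18.9,-3.2,0,0],
    [0.3,-18.9,-3.2,0,0],
    [0.3,-18.9,-3.2,0,0],
    [0.3,-18.9,-3.2,0,0],
    [0.3,-18.9,-3.2,0,0],
    [0.4,0,0,0,-6.65],
    [0.4,0,0,0,-6.65],
    [0.4,0,0,0,-6.65],
    [0.4,0,0,0,-6.65],
    [0.4,0,0,0,-6.65],
    [0.4,0,0,0,-6.65],
    [0.4,0,0,0,-6.65],
    [0.4,0,0,0,-6.65],
    [0.4,0,0,0,-6.65],
    [0.4,0,0,0,-6.65],
    [0.4,0,0,0,-6.65],
    [0.4,0,0,0,-6.65],
    [0.4,0,0,0,0],
    [0.4,0,0,0,0]
  ]
}}

```text
time: 11.13
ee_pos: [0.5323, 0.1143, 0.2429]
tool_rot: [-3.139, -0.0, 1.742]
ft_force: [-0.6, -0.5, -0.3]
grip_width: 0.0512
finger_force: 0.0
```

```bash
python3 - <<'E'
from h import *
import pickle
s=read_state();ci=imaging.camera_info("wrist");w=imaging.grab_frame("wrist");cv2.imwrite("pics/w5.png",w)
pickle.dump(ci,open("w5.pkl","wb"))
print(s["ee_pos"],s["tool_rot"],s["grip_width"],ci["xyz"])
x0,y0=140,100
cv2.imwrite("pics/c5.png",cv2.resize(w[100:310,140:420],(800,600),interpolation=cv2.INTER_CUBIC))
E
```

```text
[0.53231042 0.11433813 0.24288128] [-3.13930578e+00 -4.36487842e-04  1.74233402e+00] 0.05120755608658388 [0.52145603 0.17960174 0.38536986]
```

View pics/c5.png

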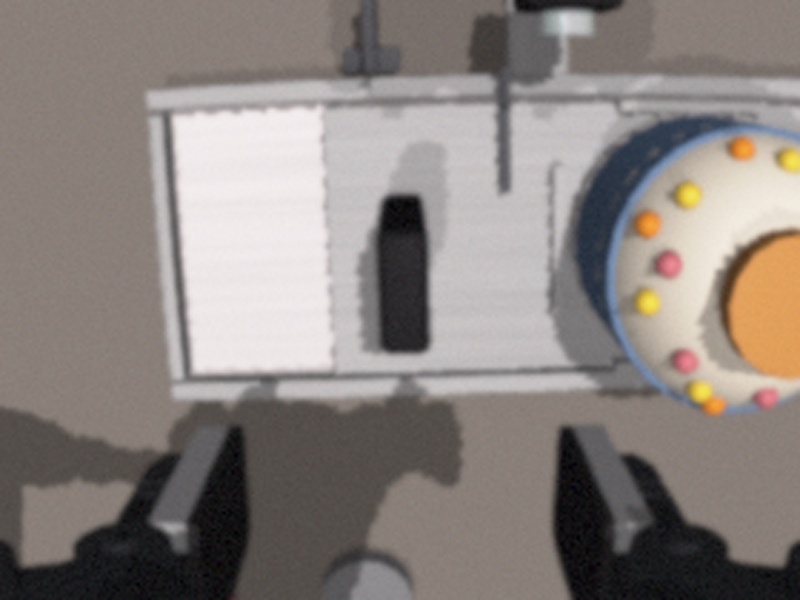

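The crop shows the grip's top face at crop (380-429, 233-351), the pointer strip at crop x≈504 (y 70-192), the mark blade at x≈368 (y 0-80), and the biscuit centred on the dome at right.

```bash
python3 - <<'E'
from h import *
import pickle
ci=pickle.load(open("w5.pkl","rb"));w=cv2.imread("pics/w5.png")
C=lambda u,v,z:cast(ci,140+u/2.857,100+v/2.857,z,True)[:2]
g=[C(*p,.11) for p in((380,233),(425,233),(429,350),(381,352))]
print("sizes",np.linalg.norm(g[1]-g[0]),np.linalg.norm(g[2]-g[3]),np.linalg.norm(g[3]-g[0]),np.linalg.norm(g[2]-g[1]))
gc=np.mean(g,0);d=(g[0]+g[1]-g[2]-g[3]);print("grip",gc,"yaw",np.degrees(np.arctan2(-d[0],d[1])))
cake=np.array([.6473,.135]);v=cake-gc;print("grip-cake",np.linalg.norm(v),np.degrees(np.arctan2(v[1],v[0])))
# rails
for a,b in(((150,98),(500,82)),((180,390),(560,380))):
  d=C(*b,.03)-C(*a,.03);print("rail",np.degrees(np.arctan2(d[1],d[0])))
# strips: darkest column near the pointer and mark, per row
gr=cv2.cvtColor(w,cv2.COLOR_BGR2GRAY).astype(float)
def strip(r0,r1,c0,c1,z):
  P=[]
  for r in range(r0,r1):
    k=np.clip(gr[r,c0:c1].max()-25-gr[r,c0:c1],0,None)
    if k.sum()>0:P.append(cast(ci,c0+(k*np.arange(c1-c0)).sum()/k.sum(),r,z,True)[:2])
  return np.array(P)
p=strip(138,165,310,324,.037);m=strip(92,114,262,276,.046)
for n,q in(("ptr",p),("mark",m)):
  d=q[-1]-q[0];print(n,q[0],q[-1],q.mean(0),np.degrees(np.arctan2(d[0],-d[1])))
for a in(9,10,11,12):
  u=np.array([np.cos(np.radians(a)),np.sin(np.radians(a))]);print(a,(p.mean(0)-m.mean(0))@u, (p.mean(0)-gc)@u,v@u, v@[-u[1],u[0]])
E
```

```text
sizes 0.013550239291152599 0.01495009197905109 0.0375769989863824 0.03695489345904155
grip [0.53403186 0.11123341] yaw 10.984121862889594
grip-cake 0.115734709058685 11.850225253840678
rail 11.641954680255566
rail 11.488450834637598
ptr [0.56150383 0.16952856] [0.56694589 0.14185972] [0.56409322 0.15570273] 11.127223493871671
mark [0.50552869 0.20676478] [0.50582109 0.18663906] [0.5058952  0.19672801] 0.8323786982687118
9 0.051063741646739894 0.03664779082498199 0.11559153736290276 0.005754943177749057
10 0.05018989986182678 0.037326678629433396 0.11567436981924374 0.0037367161812605697
11 0.04930076974721528 0.03799419636598262 0.11572196674197502 0.0017173509448248894
12 0.048396622140551494 0.03865014070226072 0.11573431363261283 -0.00030253741334493745
```

Request:
{"op": "apply_moves", "data": {
  "commands": [
    [0.4,-3.4,1,15,-1.7],
    [0.4,0,0,25,0],
    [0.4,0,0,25,0],
    [0.4,0,0,25,0],
    [0.4,0,0,25,0],
    [0.4,0,0,25,0],
    [0.4,0,0,20,0],
    [0.4,0,0,14,0],
    [0.4,0,0,4,0],
    [0.4,0,0,0,0],
    [0.4,0,0,0,0]
  ],
  "force": 40
}}

```text
time: 12.1
ee_pos: [0.535, 0.1112, 0.0667]
tool_rot: [3.141, 0.0, 1.774]
ft_force: [-0.5, -0.2, 0.8]
grip_width: 0.0512
finger_force: 0.0
```

Close gently in small steps.

Request:
{"op": "apply_moves", "data": {
  "commands": [
    [0.5,0,0,0,0],
    [0.56,0,0,0,0],
    [0.62,0,0,0,0],
    [0.66,0,0,0,0],
    [0.7,0,0,0,0],
    [0.73,0,0,0,0],
    [0.76,0,0,0,0],
    [0.79,0,0,0,0],
    [0.82,0,0,0,0],
    [0.86,0,0,0,0],
    [0.9,0,0,0,0],
    [0.9,0,0,0,0],
    [0.9,0,0,0,0]
  ]
}}

```text
time: 13.18
ee_pos: [0.5335, 0.1109, 0.0661]
tool_rot: [-3.139, -0.0, 1.775]
ft_force: [-4.8, -1.8, 5.0]
grip_width: 0.0154
finger_force: 39.1
```

Request:
{"op": "apply_moves", "data": {
  "commands": [
    [0.9,0,-0.2,0,0],
    [0.9,0,-0.4,0,0],
    [0.9,0,-0.6,0,0],
    [0.9,0,-0.8,0,0],
    [0.9,0,-1,0,0],
    [0.9,0,-1.2,0,0],
    [0.9,0,-1.2,0,0],
    [0.9,0,-1.2,0,0],
    [0.9,0,-1.2,0,0],
    [0.9,0,-1.2,0,0],
    [0.9,0,-1.2,0,0],
    [0.9,0,-1.2,0,0],
    [0.9,0,-1.2,0,0],
    [0.9,0,-1.2,0,0],
    [0.9,0,-1.2,0,0],
    [0.9,0,-1,0,0],
    [0.9,0,-0.8,0,0],
    [0.9,0,-0.6,0,0],
    [0.9,0,-0.4,0,0],
    [0.9,0,-0.2,0,0]
  ]
}}

```text
time: 14.85
ee_pos: [0.5172, 0.1076, 0.0661]
tool_rot: [3.141, -0.0, 1.775]
ft_force: [5.8, 1.8, -3.9]
grip_width: 0.0157
finger_force: 39.0
```

```bash
python3 - <<'E'
from h import *
s=read_state();ci=imaging.camera_info("wrist");w=imaging.grab_frame("wrist");cv2.imwrite("pics/w6.png",w)
print(s["ee_pos"],s["ft_force"],s["finger_force"],ci["xyz"])
for p in([.545,.155,.037],[.506,.196,.046]):print(proj(ci,p,True))
E
```

```text
[0.51721414 0.10760245 0.06611636] [ 5.79286104  1.83151364 -3.90129526] 39.03076350688934 [0.50375055 0.17243284 0.20855556]
(np.float64(347.66895025197414), np.float64(170.33600870305452))
(np.float64(293.4845011902398), np.float64(77.10675005507997))
```

View pics/w6.png

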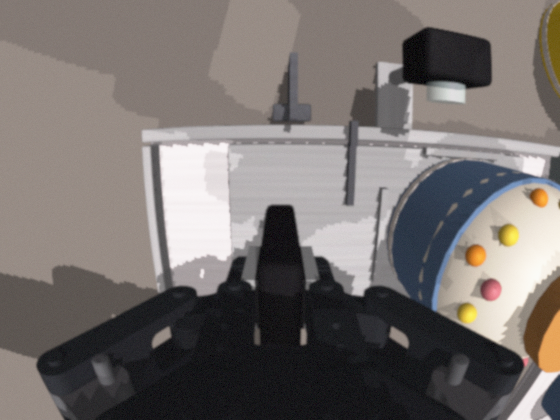

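The wrist view shows the mark blade at about (292, 55-105), the pointer strip at about (351, 122-205), and the biscuit and cake still standing at right. Working out the remaining pull.

```bash
cat > rem.py <<'E'
from h import *
import sys
def run(save,pc,mc,pr,mr):
    ci=imaging.camera_info("wrist");w=imaging.grab_frame("wrist");cv2.imwrite(save,w)
    gr=cv2.cvtColor(w,cv2.COLOR_BGR2GRAY)
    a=np.radians(11.5);u=np.array([np.cos(a),np.sin(a)])
    def edges(rows,c,z):
        E=[]
        for r in rows:
            s=gr[r,c-13:c+14].astype(float);d=np.diff(s)
            E.append([c-13+np.argmin(d)+.5,c-13+np.argmax(d)+.5])
        E=np.array(E);k=[cast(ci,(e[0]+e[1])/2,r,z,True)[:2]@u for e,r in zip(E,rows)]
        print(np.median(E,0),"widths px",np.median(E[:,1]-E[:,0]),"pos",np.round(np.percentile(k,[10,50,90]),4));return np.median(k)
    p=edges(pr,pc,.037);m=edges(mr,mc,.046);print("remaining mm",1000*(p-m))
    s=read_state();print(s["ee_pos"],s["ft_force"],s["finger_force"])
E
python3 -c "
from rem import *
run('pics/w7.png',351,292,range(145,195,3),range(60,100,3))"
```

```text
[345.5 354.5] widths px 9.0 pos [0.5659 0.5664 0.5666]
[285.  289.5] widths px 4.5 pos [0.5305 0.5318 0.5324]
remaining mm 34.54103285545473
[0.51717826 0.10760628 0.06610391] [ 5.0632923   1.18032714 -3.82715063] 39.10426676273346
```

Request:
{"op": "apply_moves", "data": {
  "commands": [
    [0.9,0,-0.2,0,0],
    [0.9,0,-0.6,0,0],
    [0.9,0,-1,0,0],
    [0.9,0,-1.4,0,0],
    [0.9,0,-1.7,0,0],
    [0.9,0,-1.8,0,0],
    [0.9,0,-1.8,0,0],
    [0.9,0,-1.8,0,0],
    [0.9,0,-1.8,0,0],
    [0.9,0,-1.8,0,0],
    [0.9,0,-1.8,0,0],
    [0.9,0,-1.8,0,0],
    [0.9,0,-1.8,0,0],
    [0.9,0,-1.8,0,0],
    [0.9,0,-1.7,0,0],
    [0.9,0,-1.4,0,0],
    [0.9,0,-1,0,0],
    [0.9,0,-0.6,0,0],
    [0.9,0,-0.2,0,0],
    [0.9,0,0,0,0]
  ]
}}

```text
time: 16.62
ee_pos: [0.492, 0.1024, 0.0661]
tool_rot: [3.14, -0.0, 1.775]
ft_force: [7.1, 2.1, -5.4]
grip_width: 0.0155
finger_force: 39.2
```

```bash
python3 - <<'E'
from h import *
import pickle
s=read_state();ci=imaging.camera_info("wrist");w=imaging.grab_frame("wrist");cv2.imwrite("pics/w8.png",w);pickle.dump(ci,open("w8.pkl","wb"))
print(s["ee_pos"],s["ft_force"],s["finger_force"])
cv2.imwrite("pics/c8.png",cv2.resize(w[30:240,280:560],(800,600),interpolation=cv2.INTER_CUBIC))
E
```

```text
[0.49203815 0.10244415 0.06611578] [ 7.08389729  2.0839021  -5.41620592] 39.17430281639099
```

View pics/c8.png

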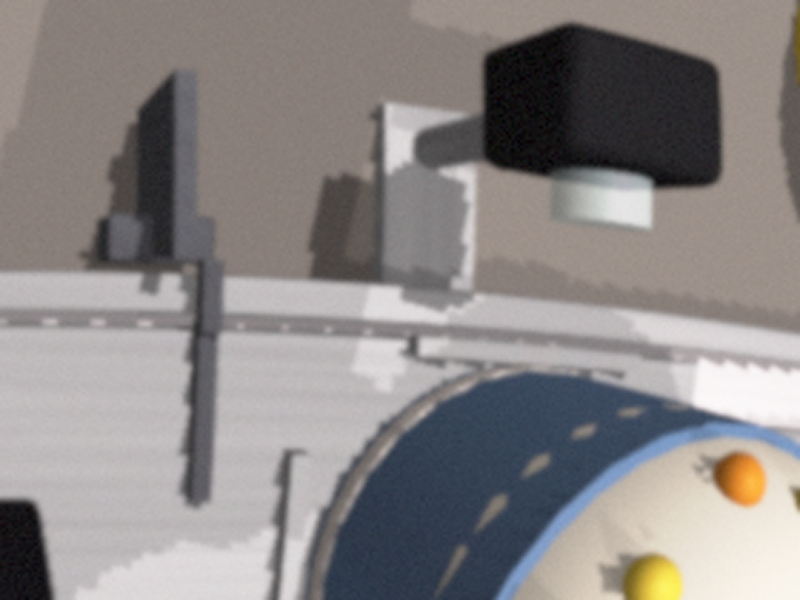

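The crop shows the mark's top face at crop x≈174-197 (y 75-240) and the pointer's top face at x≈196-216 (y 260-500), nearly lined up. The camera post is clear of the carriage.

```bash
python3 - <<'E'
from h import *
import pickle
ci=pickle.load(open("w8.pkl","rb"));print(ci["xyz"])
for a in(11,11.5,12):
  t=np.radians(a);u=np.array([np.cos(t),np.sin(t)])
  f=lambda x,y,z:cast(ci,280+x/2.857,30+y/2.857,z,True)[:2]@u
  print(a,"mark edges",[round(1000*f(x,y,.046),1) for x,y in((173,110),(196,110),(174,200),(197,200))],"ptr edges",[round(1000*f(x,y,.037),1) for x,y in((199,300),(220,300),(195,400),(215,400),(191,480),(211,480))])
E
```

```text
[0.47847609 0.16722892 0.20856358]
11 mark edges [np.float64(531.8), np.float64(536.0), np.float64(532.2), np.float64(536.3)] ptr edges [np.float64(539.2), np.float64(543.2), np.float64(539.2), np.float64(543.1), np.float64(539.3), np.float64(543.3)]
11.5 mark edges [np.float64(532.7), np.float64(536.8), np.float64(533.0), np.float64(537.1)] ptr edges [np.float64(539.7), np.float64(543.8), np.float64(539.6), np.float64(543.5), np.float64(539.6), np.float64(543.5)]
12 mark edges [np.float64(533.5), np.float64(537.6), np.float64(533.6), np.float64(537.8)] ptr edges [np.float64(540.3), np.float64(544.3), np.float64(540.0), np.float64(543.9), np.float64(539.8), np.float64(543.8)]
```

The widths come out at 4 mm as given, with 6.8 mm remaining (total about 49 mm, inside 45-70).

Request:
{"op": "apply_moves", "data": {
  "commands": [
    [0.9,0,-0.2,0,0],
    [0.9,0,-0.5,0,0],
    [0.9,0,-0.8,0,0],
    [0.9,0,-0.9,0,0],
    [0.9,0,-1,0,0],
    [0.9,0,-1,0,0],
    [0.9,0,-0.9,0,0],
    [0.9,0,-0.8,0,0],
    [0.9,0,-0.5,0,0],
    [0.9,0,-0.2,0,0],
    [0.9,0,0,0,0],
    [0.9,0,0,0,0],
    [0.9,0,0,0,0],
    [0.9,0,0,0,0],
    [0.9,0,0,0,0]
  ]
}}

```text
time: 17.92
ee_pos: [0.4855, 0.1011, 0.0661]
tool_rot: [3.139, -0.0, 1.775]
ft_force: [7.0, 2.2, -5.9]
grip_width: 0.0153
finger_force: 39.2
```

```bash
python3 - <<'E'
from h import *
import pickle
s=read_state();ci=imaging.camera_info("wrist");w=imaging.grab_frame("wrist");pickle.dump(ci,open("w9.pkl","wb"))
cv2.imwrite("pics/w9.png",w);print(s["ee_pos"],s["dq"].round(4),s["ft_force"],s["finger_force"],ci["xyz"])
t=imaging.grab_frame("top")
A=cv2.resize(w[30:420,280:560],(430,600),interpolation=cv2.INTER_CUBIC);B=cv2.resize(t[120:265,180:270],(370,600),interpolation=cv2.INTER_CUBIC)
cv2.imwrite("pics/c9.png",np.hstack([A,B]))
E
```

```text
[0.48551972 0.10107511 0.06614089] [ 0.0002  0.0004 -0.0007  0.0011  0.0007  0.0007] [ 6.97688243  2.20755869 -5.85780963] 39.23944294452667 [0.47189933 0.16587404 0.20856613]
```

View pics/c9.png

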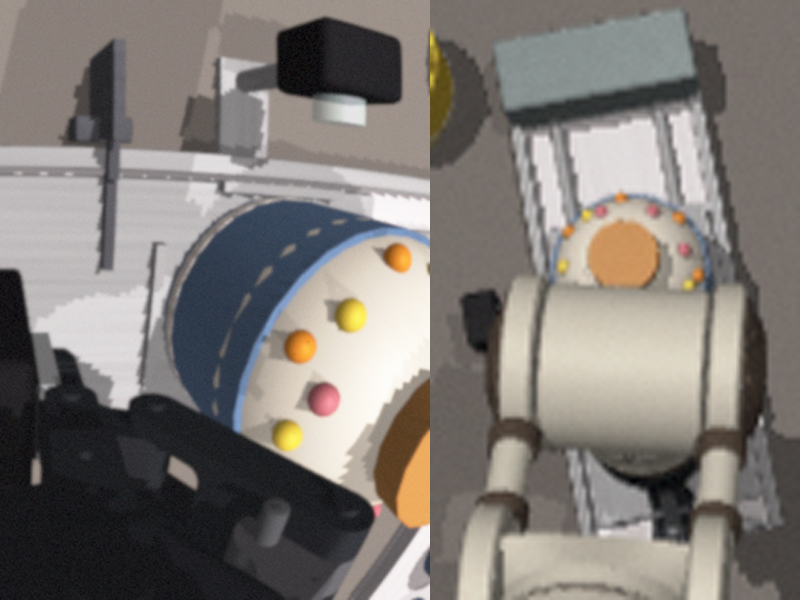

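The left half shows the pointer (crop x≈108) running into line with the mark, allowing for their different heights. The right half shows the biscuit at (623,255), centred on the dome. The arm is still and holding, so I'm handing in.

```bash
python3 -c "
from bench import robot
print(robot.job_done())"
```

```text
the job is handed in; nothing more can be done
None
```

The job is handed in: the round biscuit is balanced on the cake about 1 mm from its centre when placed, and the carriage is drawn out about 49 mm and still held there, with its pointer at the mark to within about 1 mm by my estimate (limit 6 mm).

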